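Put the edge bander's change parts into their nests

ROBOT

A 6-joint arm with a two-finger parallel gripper is mounted at the origin on the work surface. World frame = base frame: x ahead of the robot, y to its left, z up, the work surface at z = 0. Lengths are in mm, angles in rad, forces in N, time in s.
With the tool pointing down it reaches from about 400 to 925 mm from the base axis. Payload 12.5 kg.
Tool frame: the origin (TCP) lies on the mounting face of the last link; the fingertips stand 190 mm ahead of it and the grasp point (between the pads) lies 171 mm ahead of it; z points along the fingers, y is the line along which they close (so a half turn about z gives the same grasp; the last joint's range is limited). The gripper opens to 95 mm and grips with 3 to 60 N. Pads are 20 mm wide; open, the fingers measure 119 mm over their backs; the gripper's body (75 mm by 180 mm) begins 59 mm behind the grasp point.
Start: joints at [1.17, 0.491, 1.559, -0, 1.092, -0.106], TCP at [181.569, 598.045, 404.761] pointing down, gripper open.
Joint ranges: [-3.1, 3.1], [-0.84, 2.19], [0.05, 2.79], [-1.13, 4.28], [0.06, 2.93], [-2.69, 2.69]. Speed limits (rad/s): [2.22, 2.22, 2.79, 3.14, 3.14, 3.14].

INTERFACE

Orientations are given as a rotation vector (axis times angle).
In Python, from bench import robot gives the robot as it stands. The module is installed in compiled form; this text tells all that it offers.
- The arm moves only by the tool arm_command, never from a script. Its arguments are lists of equal length, an entry for each row: "translation": the shift along the tool's x, y, z in mm, a list of three; "rot": the turn, a rotation vector about the tool's x, y, z in degrees, a list of three. A call has 1 to 10 rows; each row shifts and turns the commanded pose from where the row before left it, along the tool's axes as they then stand; what a row does not reach is not made up. A row lasts 1/8 s, in which the tool goes at most 62.5 mm and 10.7 degrees, less where a joint would pass 70% of its speed; a pose out of reach is approached as far as the arm can. A call with a gripper value outside its range is refused whole. "claw" is the closure, from 0 (fully open) to 1 (shut), set as the call begins (left out, the last holds). The fingers move at their own pace and stop on an object; "squeeze" is the grip in N (left out, the last holds). Time passes only in rows, so rows that do not move let the fingers close. It gives the time, the measured TCP pose, the force, the opening and the grip force at its end, in the units of the state.
- robot.get_state(): the state, without advancing time (a new reading comes with each control period).
- robot.capture(name): name is "scene" or "top" or "wrist"; returns a dict with "image" (480x640x3 uint8, blue, green, red), "fx", "fy", "cx", "cy" (pixels), "position" and "rotation" of the camera in the world; the wrist camera has in their place "hand_eye" (4x4, takes a point from camera to tool coordinates, whose origin is the TCP and whose axes are the flange's). Camera axes: x right, y down, z forward; pixel columns grow to the right and rows downward; lengths in mm; the calibration is good to about 2 mm. A picture is of the moment at which its call begins: read the wrist's pose just before it. There is no depth.
- robot.close_job(): hands the job in; it is judged then, once.
The state is a dict: "time_s": time; "joint_pos": joint angles; "qvel": joint speeds; "effort": joint torques, N m; "ee_pos": TCP position; "tcp_rot": TCP orientation; "force": force on the tool from outside, world axes, zero at the start; "wrist_torque": the same for the moment, N m; "gripper_width": opening from 0.0 (shut) to 1.0 (fully open); "grasp_force": force on a finger pad.
Only numpy, scipy, OpenCV 4.12 (cv2) and the standard library are available. Lean on these libraries where they do the work, as an engineer would, in place of code of your own. Each camera call takes 0.05 s, during which the arm holds its last target. There are 200 camera calls.

TASK

The four change parts of the edge-banding machine lie cleaned on the bed. Put each one into the nest whose recess matches its shape and size, seated upright on the recess floor with the same face up as now, the two oblong parts lined up with their recesses (either way round). Leave the grease jar standing where it is.

Things in the scene. Friction and masses are not known exactly. Their poses are not given: they have to be found in the camera images.
- feed_roller_mid (a point): Large feed roller: black rubber cylinder with an aluminium hub disc and dark bore on top, diameter 56 mm, 50 mm tall, standing on its flat end, loose, about 0.25 kg. This point: its centre, 25 mm above its underside; z along its axis, up. Belongs in the large round recess.
- press_roller_mid (a point): Small pressure roller: bare steel cylinder with a dark bore ring on top, diameter 34 mm, 50 mm tall, standing on its flat end, loose, about 0.25 kg. This point: its centre, 25 mm above its underside; z along its axis, up. Belongs in the small round recess.
- shoe_mid (a point): Tracing shoe: long narrow aluminium bar with rounded ends (radius 13 mm), a dark slot and two dark bolt holes on top; 96 mm long (its x), 26 mm wide (its y), 50 mm tall, loose, about 0.3 kg. This point: its centre, 25 mm above its underside; z up. Belongs in the long narrow recess.
- air_cylinder_mid (a point): Compact air cylinder: aluminium block with a round rod end and four screws on top; 56 mm (its x) by 42 mm (its y), 50 mm tall, loose, about 0.3 kg. This point: its centre, 25 mm above its underside; z up. Belongs in the short wide rectangular recess.
- nest_feed_floor (a point): Nest: fixed grey plastic plate 96 x 96 mm, 10 mm high, with a round, 72 mm diameter recess (dark rubber floor) sunk 5 mm into its top: 8 mm of play all round its part. This point: centre of the recess floor, 5 mm above the table, 5 mm below the plate's top; z up. For the large feed roller.
- nest_press_floor (a point): Nest: fixed grey plastic plate 76 x 76 mm, 10 mm high, with a round, 50 mm diameter recess (dark rubber floor) sunk 5 mm into its top: 8 mm of play all round its part. This point: centre of the recess floor, 5 mm above the table, 5 mm below the plate's top; z up. For the small pressure roller.
- nest_shoe_floor (a point): Nest: fixed grey plastic plate 134 x 66 mm, 10 mm high, with a rectangular, 112 x 42 mm recess (dark rubber floor) sunk 5 mm into its top: 8 mm of play all round its part. This point: centre of the recess floor, 5 mm above the table, 5 mm below the plate's top; z up, x along the long side. For the tracing shoe, its length along the recess.
- nest_air_floor (a point): Nest: fixed grey plastic plate 94 x 80 mm, 10 mm high, with a rectangular, 72 x 58 mm recess (dark rubber floor) sunk 5 mm into its top: 8 mm of play all round its part. This point: centre of the recess floor, 5 mm above the table, 5 mm below the plate's top; z up, x along the longer side. For the air cylinder, its 56 mm side along the 72 mm side.
- grease_jar: Small closed grease jar, 40 mm diameter, 55 mm high, with a black cap and paper label, standing loose among the parts; to be left where it stands. Origin: centre of its underside. Two other small bystanders (a hose elbow 36 mm high, a steel collar 14 mm high) stand in like gaps between the parts and nests.
Not all that is in view belongs to the job. Leave any purple look-alike of the part that bears press_roller_mid alone. Leave any turquoise look-alike of the part that bears shoe_mid alone.

How it is judged (in metres and radians):
At the end, for the whole second after the job is handed in: Each part at rest in its own nest: within 13 mm of the recess centre, on the recess floor (centre 22 to 27.2 mm above it), same face up, upright within 0.08 rad; shoe and air cylinder within 0.35 rad of their recess, either way round; jar upright (0.2 rad), within 25 mm of its start (horizontal distance between feed_roller_mid and nest_feed_floor below 0.013 m and z of feed_roller_mid in the frame of nest_feed_floor between 0.022 and 0.0272 m and angle between each of feed_roller_mid, press_roller_mid, shoe_mid, air_cylinder_mid's own z axis and vertical below 0.08 rad and linear speed of each of feed_roller, press_roller, shoe, air_cylinder below 0.02 m/s and angular speed of each of feed_roller, press_roller, shoe, air_cylinder below 0.2 rad/s and horizontal distance between press_roller_mid and nest_press_floor below 0.013 m and z of press_roller_mid in the frame of nest_press_floor between 0.022 and 0.0272 m and horizontal distance between shoe_mid and nest_shoe_floor below 0.013 m and z of shoe_mid in the frame of nest_shoe_floor between 0.022 and 0.0272 m and angle between the x axis of shoe_mid and the x axis of nest_shoe_floor, either way round below 0.35 rad and horizontal distance between air_cylinder_mid and nest_air_floor below 0.013 m and z of air_cylinder_mid in the frame of nest_air_floor between 0.022 and 0.0272 m and angle between the x axis of air_cylinder_mid and the x axis of nest_air_floor, either way round below 0.35 rad and distance of grease_jar from where it was at the start of the episode below 0.025 m and angle between grease_jar's own z axis and vertical below 0.2 rad); the robot touches nothing.
It fails at once if the grease jar is knocked over or pushed away (more than 25 mm) (distance of grease_jar from where it was at the start of the episode above 0.025 m or angle between grease_jar's own z axis and vertical above 0.5 rad).
It also fails if it takes over 120 s, if anything falls off the work surface, if the arm or the gripper's body presses on something with over 40 N, if the wrist force passes 120 N, or if a joint passes its speed limit or range.

## Working session

There is one attempt and no reset: what is moved stays moved. The work goes in short steps, Python scripts to look and compute and a tool call to move; the robot and the scene stay as the last step left them, time stands still between calls to the robot, and variables do not carry over. Pictures are saved under pics/ and viewed, at most 14 in all, crops included, and the job is handed in when it is done.

Besides the shell and the picture viewer there is one more tool, called after "Emit:" as name(argument=value, ...) on one line, values as JSON. arm_command: Moves the arm, as the interface text tells. Its arguments: {"type":"object","properties":{"translation":{"type":"array"},"rot":{"type":"array"},"claw":{"type":"number"},"squeeze":{"type":"number"}},"required":["translation","rot"]}

```bash
mkdir -p pics
cat > h.py <<'E'
import numpy as np, cv2
from scipy.spatial.transform import Rotation as R
from bench import robot
def ray(c,u,v,z):
    d=np.array(c["rotation"])@np.array([(u-c["cx"])/c["fx"],(v-c["cy"])/c["fy"],1.])
    p=np.array(c["position"],float); return p+d*(z-p[2])/d[2]
E
python3 - <<'E'
from h import *
s=robot.get_state(); print({k:np.round(v,3) for k,v in s.items()})
for n in("top","scene"):
    c=robot.capture(n); cv2.imwrite(f"pics/{n}0.png",c["image"]); print(n,c["fx"],c["fy"],c["cx"],c["cy"],c["position"],np.array(c["rotation"]).round(4).tolist())
    np.save(n+"0.npy",c,allow_pickle=True)
E
```

```text
{'time_s': np.float64(0.0), 'joint_pos': array([ 1.17 ,  0.492,  1.559, -0.   ,  1.092, -0.106]), 'qvel': array([-0.   ,  0.001, -0.   , -0.   ,  0.001,  0.   ]), 'effort': array([-2.0000e-03, -6.1263e+01, -2.5819e+01,  6.9000e-02,  4.8000e-02,
       -0.0000e+00]), 'ee_pos': array([181.561, 598.018, 404.149]), 'tcp_rot': array([-4.610e-01, -3.107e+00,  2.000e-03]), 'force': array([-0.033, -0.37 , -0.218]), 'wrist_torque': array([0.031, 0.041, 0.003]), 'grasp_force': np.float64(0.0), 'gripper_width': np.float64(1.003)}
top 595.213801893507 595.213801893507 319.0932761416521 248.1281761471491 [ 514.97953544   11.00928493 1279.37705286] [-2.1871, 2.1812, -0.1035]
scene 469.7528088255612 469.7528088255612 311.2259547994489 240.8980808289813 [1199.54004667  519.9843009   669.62547365] [-1.0463, -2.3256, 1.1308]
```

```bash
sed -i 's/d=np.array(c\["rotation"\])@/d=R.from_rotvec(c["rotation"]).as_matrix()@/' h.py
```

```text
(no output)
```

View pics/top0.png

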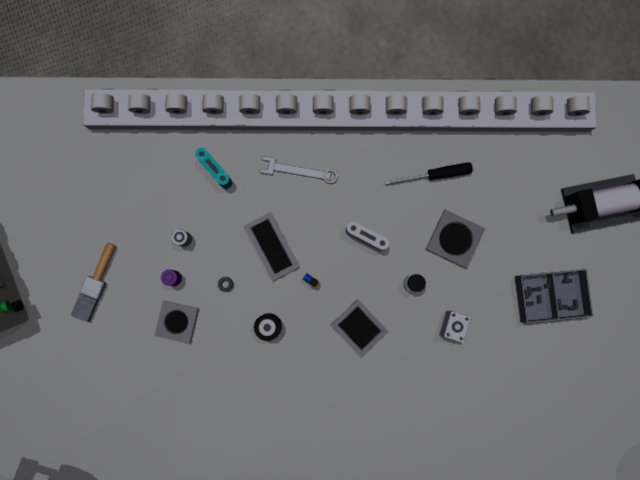

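View pics/scene0.png

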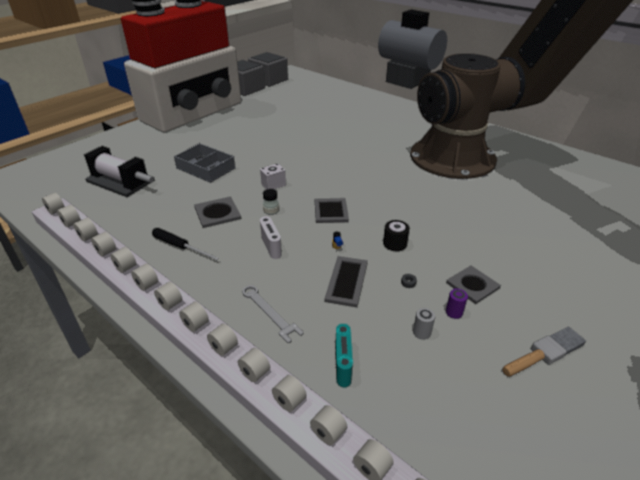

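```bash
cat > m.py <<'E'
from h import *
c=np.load("top0.npy",allow_pickle=True).item(); im=c["image"]; g=cv2.cvtColor(im,cv2.COLOR_BGR2GRAY)
items={"feed":(267,327,20,"b",50),"press":(181,238,14,"b",50),"shoe":(367,236,26,"b",50),"air":(456,327,18,"b",50),
"nfeed":(456,239,24,"d",8),"npress":(176,322,17,"d",8),"nshoe":(271,247,32,"d",8),"nair":(359,328,26,"d",8),"jar":(415,284,14,"d",55),"elbow":(311,280,12,"e",20),"collar":(226,285,12,"d",14)}
for n,(u,v,r,k,z) in items.items():
    S=8; t=cv2.resize(g[v-r:v+r,u-r:u+r],None,fx=S,fy=S,interpolation=cv2.INTER_CUBIC)
    if k=="e": print(n,ray(c,u,v,z).round(1)); continue
    m=(t>135) if k=="b" else (t<45)
    cs,_=cv2.findContours(m.astype(np.uint8),cv2.RETR_EXTERNAL,cv2.CHAIN_APPROX_NONE)
    q=max(cs,key=cv2.contourArea)[:,0]; uv=(q+.5)/S-.5+[u-r,v-r]
    w=np.array([ray(c,a,b,z)[:2] for a,b in uv],np.float32)
    (cx,cy),(a,b),an=cv2.minAreaRect(w)
    if a<b:a,b,an=b,a,an+90
    print(n,"c",round(cx,1),round(cy,1),"size",round(a,1),round(b,1),"ang",round((an+90)%180-90,1),"r",round(np.hypot(cx,cy)),t.min(),t.max())
x=cv2.resize(im[150:350,150:480],(792,480),interpolation=cv2.INTER_CUBIC); cv2.imwrite("pics/crop1.png",cv2.convertScaleAbs(x,alpha=1.3))
E
python3 m.py
```

```text
feed c 455.0 103.9 size 30.0 29.7 ang 0.1 r 467 0 149
press c 641.0 288.0 size 29.2 29.1 ang 64.7 r 703 24 147
shoe c 645.9 -103.4 size 94.7 24.4 ang 62.4 r 654 35 147
air c 457.5 -286.8 size 52.8 39.0 ang -17.2 r 540 32 147
nfeed c 643.5 -296.5 size 70.8 70.4 ang 0.2 r 709 8 126
npress c 464.4 299.6 size 49.0 48.6 ang -77.3 r 553 9 125
nshoe c 625.8 99.8 size 111.9 41.7 ang 28.1 r 634 7 128
nair c 452.3 -88.4 size 72.2 58.0 ang 43.4 r 461 7 125
jar c 546.6 -202.1 size 36.6 35.4 ang 80.2 r 583 3 128
elbow [552.7  13.8  20. ]
collar c 541.4 188.3 size 28.3 15.4 ang -24.1 r 573 30 130
```

View pics/crop1.png

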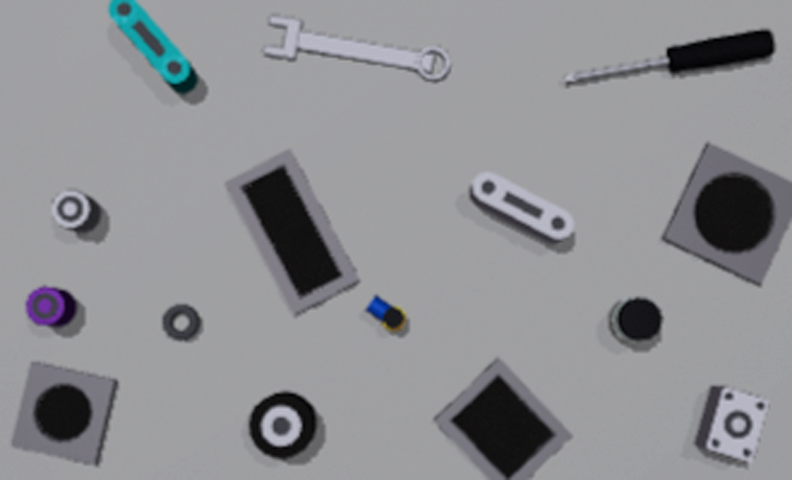

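The part to grasp is the steel roller at top-image pixel (181,238), not the purple one at (171,278). The shoe is the aluminium one at (367,236), not the turquoise one at (213,168). The feed roller is at (267,327), the air cylinder at (456,327) and the jar at (415,284). The sizes match, except that the roller tops show only their bright discs. The crop confirms these choices, and all of the points lie within reach.

```bash
cat > plan.py <<'E'
from h import *
import sys
def plan(x,y,z,phi=None):
    s=robot.get_state(); M=R.from_rotvec(s["tcp_rot"]).as_matrix()
    ph=np.degrees(np.arctan2(M[1,1],M[0,1])); d=M.T@(np.array([x,y,z])-s["ee_pos"])
    print("t",round(s["time_s"],1),"pos",s["ee_pos"].round(1),"phi",ph.round(1),"tilt",np.degrees(np.arccos(-M[2,2])).round(2),"delta",d.round(1),"F",np.round(s["force"],1),"w",round(s["gripper_width"]*95,1),"gf",round(s["grasp_force"],1), "" if phi is None else f"rotz {ph-phi:.1f}")
if __name__=="__main__": plan(*map(float,sys.argv[1:]))
E
python3 plan.py 641 288 330
```

```text
t 0.1 pos [181.6 598.  404.2] phi 73.1 tilt 0.05 delta [-529.7 -163.1   74.4] F [-0.2 -1.4 -0.4] w 94.8 gf 0.0
```

Emit:
arm_command(translation=[[-53,-16.3,7.4],[-53,-16.3,7.4],[-53,-16.3,7.4],[-53,-16.3,7.4],[-53,-16.3,7.4],[-53,-16.3,7.4],[-53,-16.3,7.4],[-53,-16.3,7.4],[-53,-16.3,7.4],[-53,-16.3,7.4]], rot=[[0,0,0],[0,0,0],[0,0,0],[0,0,0],[0,0,0],[0,0,0],[0,0,0],[0,0,0],[0,0,0],[0,0,0]])

```text
time_s: 1.35
ee_pos: [642.7, 286.9, 330.1]
tcp_rot: [-0.461, -3.107, 0.0]
force: [-0.3, 0.6, 0.3]
gripper_width: 0.999
grasp_force: 0.0
```

Emit:
arm_command(translation=[[0,0,0],[0,0,0],[0,0,0]], rot=[[0,0,0],[0,0,0],[0,0,0]])

```text
time_s: 1.72
ee_pos: [640.5, 289.0, 331.0]
tcp_rot: [-0.459, -3.108, -0.0]
force: [-0.7, 0.4, 0.2]
gripper_width: 1.001
grasp_force: 0.0
```

```bash
cat > w.py <<'E'
from h import *
def wcap():
    s=robot.get_state(); c=robot.capture("wrist"); H=np.array(c["hand_eye"],float)
    M=R.from_rotvec(s["tcp_rot"]).as_matrix()
    c["position"]=M@H[:3,3]+s["ee_pos"]; c["rotation"]=R.from_matrix(M@H[:3,:3]).as_rotvec(); return c
E
python3 plan.py 641 288 201
python3 - <<'E'
from w import *
c=wcap(); cv2.imwrite("pics/w1.png",c["image"]); np.save("w1.npy",c,allow_pickle=True); print(c["position"],c["fx"])
Rm=R.from_rotvec(c["rotation"]).as_matrix()
p=Rm.T@(np.array([641,288,50])-c["position"]); print(c["fx"]*p[0]/p[2]+c["cx"],c["fy"]*p[1]/p[2]+c["cy"])
E
```

```text
t 1.7 pos [640.5 289.  331. ] phi 73.2 tilt 0.01 delta [ -0.8  -0.9 130. ] F [-0.7  0.4  0.2] w 95.1 gf 0.0 
[568.26774345 311.01099731 309.76785928] 350.6484687567195
313.845735153634 245.9970926867014
```

View pics/w1.png

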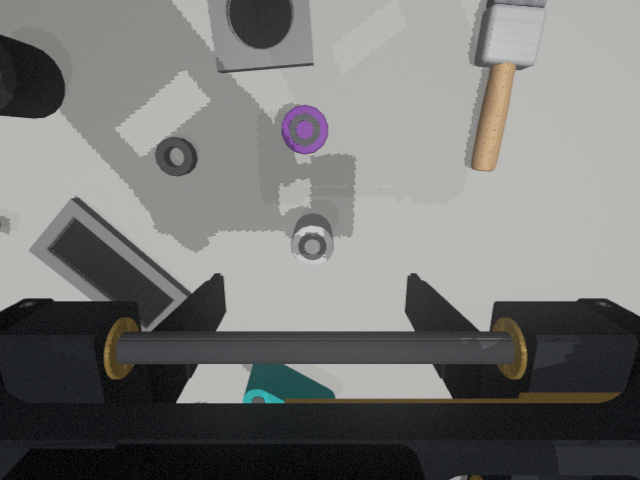

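The wrist view shows the steel roller's bore at (313,246), against a predicted (314,246). The purple look-alike is at (305,129), clear of the fingers.

Emit:
arm_command(translation=[[-0.8,-0.9,30],[0,0,30],[0,0,30],[0,0,25],[0,0,14],[0,0,0],[0,0,0]], rot=[[0,0,0],[0,0,0],[0,0,0],[0,0,0],[0,0,0],[0,0,0],[0,0,0]])

```text
time_s: 2.65
ee_pos: [642.0, 287.3, 202.9]
tcp_rot: [0.461, 3.106, 0.001]
force: [0.0, 0.8, 0.0]
gripper_width: 1.0
grasp_force: 0.0
```

Emit:
arm_command(translation=[[0,0,0],[0,0,0],[0,0,0],[0,0,0],[0,0,0],[0,0,0]], rot=[[0,0,0],[0,0,0],[0,0,0],[0,0,0],[0,0,0],[0,0,0]], claw=1, squeeze=30)

```text
time_s: 3.4
ee_pos: [641.9, 287.0, 201.7]
tcp_rot: [-0.461, -3.108, -0.0]
force: [-0.6, 0.2, -0.5]
gripper_width: 0.424
grasp_force: 0.0
```

Emit:
arm_command(translation=[[0,0,0],[0,0,0],[0,0,0],[0,0,-15],[0,0,-35],[0,0,-30]], rot=[[0,0,0],[0,0,0],[0,0,0],[0,0,0],[0,0,0],[0,0,0]])

```text
time_s: 4.15
ee_pos: [641.9, 287.0, 283.7]
tcp_rot: [0.461, 3.107, 0.001]
force: [0.0, -0.7, -1.0]
gripper_width: 0.348
grasp_force: 30.0
```

```bash
python3 plan.py 464.4 299.6 281
```

```text
t 4.2 pos [641.9 287.  283.7] phi 73.1 tilt 0.04 delta [173.4 -39.5   2.6] F [ 0.  -0.7 -1. ] w 33.1 gf 30.0
```

Emit:
arm_command(translation=[[30,-7,0],[50,-11,0],[50,-11,0],[43.4,-10.5,0],[0,0,0],[0,0,0]], rot=[[0,0,0],[0,0,0],[0,0,0],[0,0,0],[0,0,0],[0,0,0]])

```text
time_s: 4.9
ee_pos: [465.0, 299.8, 282.6]
tcp_rot: [0.461, 3.106, 0.002]
force: [0.7, 0.2, -2.4]
gripper_width: 0.351
grasp_force: 30.0
```

```bash
python3 plan.py 464.4 299.6 207
python3 - <<'E'
from w import *
c=wcap(); cv2.imwrite("pics/w2.png",c["image"])
E
```

```text
t 4.9 pos [465.  299.8 282.6] phi 73.1 tilt 0.11 delta [ 0.6 -0.5 75.6] F [ 0.7  0.2 -2.4] w 33.4 gf 30.0
```

View pics/w2.png

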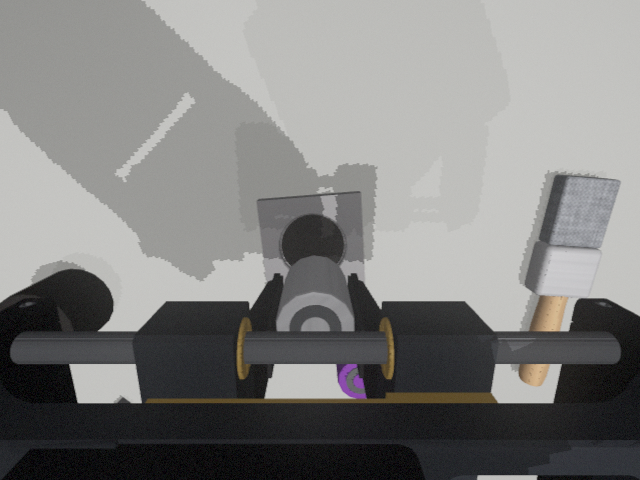

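The roller is held upright, its lower end at about (316,270), and the recess centre at (313,243) is in line with it. I'm lowering it now.

Emit:
arm_command(translation=[[0.6,-0.5,25],[0,0,25],[0,0,15],[0,0,7],[0,0,3],[0,0,0],[0,0,0]], rot=[[0,0,0],[0,0,0],[0,0,0],[0,0,0],[0,0,0],[0,0,0],[0,0,0]])

```text
time_s: 5.82
ee_pos: [463.8, 299.4, 207.3]
tcp_rot: [0.461, 3.107, 0.001]
force: [-0.2, -0.8, -2.9]
gripper_width: 0.353
grasp_force: 30.0
```

```bash
python3 plan.py 464.4 299.6 206
```

```text
t 5.8 pos [463.8 299.4 207.3] phi 73.1 tilt 0.06 delta [-0.5  0.4  1.3] F [-0.2 -0.8 -2.9] w 33.5 gf 30.0
```

Emit:
arm_command(translation=[[0,0,1],[0,0,0]], rot=[[0,0,0],[0,0,0]])

```text
time_s: 6.08
ee_pos: [463.8, 299.4, 206.7]
tcp_rot: [0.461, 3.107, 0.001]
force: [-1.9, -0.6, 6.8]
gripper_width: 0.353
grasp_force: 30.0
```

Emit:
arm_command(translation=[[0,0,0],[0,0,0],[0,0,0],[0,0,0],[0,0,0],[0,0,-20],[0,0,-40],[0,0,-40],[0,0,0],[0,0,0]], rot=[[0,0,0],[0,0,0],[0,0,0],[0,0,0],[0,0,0],[0,0,0],[0,0,0],[0,0,0],[0,0,0],[0,0,0]], claw=0.1)

```text
time_s: 7.32
ee_pos: [463.5, 299.2, 305.3]
tcp_rot: [-0.461, -3.107, 0.0]
force: [0.6, 0.1, -0.4]
gripper_width: 0.9
grasp_force: 0.0
```

```bash
python3 plan.py 455 103.9 306
```

```text
t 7.3 pos [463.5 299.2 305.3] phi 73.1 tilt 0.03 delta [ -48.6 -189.3   -0.7] F [ 0.6  0.1 -0.4] w 85.5 gf 0.0
```

Emit:
arm_command(translation=[[-10,-39.3,0],[-13,-50,0],[-13,-50,0],[-12.6,-50,0],[0,0,0],[0,0,0]], rot=[[0,0,0],[0,0,0],[0,0,0],[0,0,0],[0,0,0],[0,0,0]])

```text
time_s: 8.07
ee_pos: [455.3, 104.2, 305.0]
tcp_rot: [-0.462, -3.106, 0.0]
force: [0.5, -0.2, -0.5]
gripper_width: 0.898
grasp_force: 0.0
```

```bash
python3 plan.py 455 103.9 202;python3 - <<'E'
from w import *
c=wcap(); cv2.imwrite("pics/w3.png",c["image"])
Rm=R.from_rotvec(c["rotation"]).as_matrix()
for q in([455,103.9,50],[464.4,299.6,55]):
  p=Rm.T@(np.array(q)-c["position"]); print(c["fx"]*p[0]/p[2]+c["cx"],c["fy"]*p[1]/p[2]+c["cy"])
E
```

```text
t 8.1 pos [455.3 104.2 305. ] phi 73.1 tilt 0.07 delta [ 1.00e-01 -3.00e-01  1.03e+02] F [ 0.5 -0.2 -0.5] w 85.3 gf 0.0 
314.5761585209399 255.45216461956394
607.1926986180449 187.4741972485221
```

View pics/w3.png

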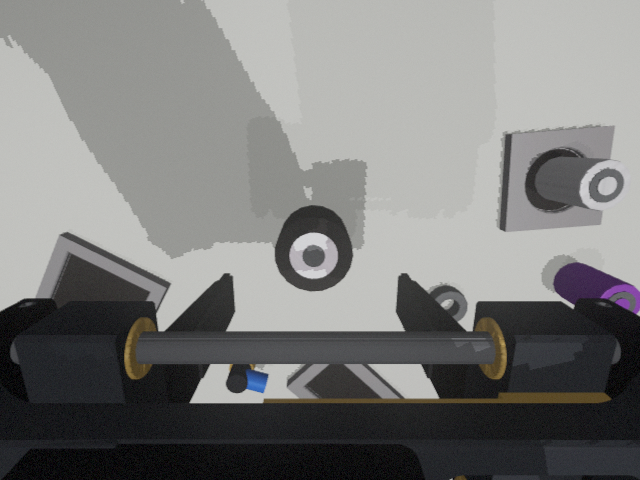

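The feed roller's hub is at (314,256), as predicted. The pressure roller's top is at (606,186) against a predicted (607,187), so it sits in its recess.

Emit:
arm_command(translation=[[0,0,30],[0,0,30],[0,0,25],[0,0,14],[0,0,4],[0,0,0]], rot=[[0,0,0],[0,0,0],[0,0,0],[0,0,0],[0,0,0],[0,0,0]])

```text
time_s: 8.88
ee_pos: [455.4, 104.3, 203.0]
tcp_rot: [0.46, 3.107, 0.0]
force: [0.4, 0.6, 0.3]
gripper_width: 0.9
grasp_force: 0.0
```

Emit:
arm_command(translation=[[0,0,0],[0,0,0],[0,0,0],[0,0,0],[0,0,0],[0,0,0],[0,0,-15],[0,0,-35],[0,0,-40],[0,0,0]], rot=[[0,0,0],[0,0,0],[0,0,0],[0,0,0],[0,0,0],[0,0,0],[0,0,0],[0,0,0],[0,0,0],[0,0,0]], claw=1)

```text
time_s: 10.12
ee_pos: [455.4, 104.1, 294.5]
tcp_rot: [0.461, 3.104, 0.002]
force: [0.2, -0.2, -4.0]
gripper_width: 0.586
grasp_force: 30.0
```

```bash
python3 plan.py 643.5 -296.5 292
```

```text
t 10.1 pos [455.4 104.1 294.5] phi 73.1 tilt 0.24 delta [-296.4 -328.6    3. ] F [ 0.2 -0.2 -4. ] w 55.7 gf 30.0
```

Emit:
arm_command(translation=[[-16,-18,0],[-31,-34.6,0],[-36,-40,0],[-36,-40,0],[-36,-40,0],[-36,-40,0],[-36,-40,0],[-36,-40,0],[-33.4,-36,0],[0,0,0]], rot=[[0,0,0],[0,0,0],[0,0,0],[0,0,0],[0,0,0],[0,0,0],[0,0,0],[0,0,0],[0,0,0],[0,0,0]])

```text
time_s: 11.38
ee_pos: [643.6, -299.5, 289.3]
tcp_rot: [-0.465, -3.105, -0.001]
force: [0.5, 0.4, -3.5]
gripper_width: 0.585
grasp_force: 30.0
```

Emit:
arm_command(translation=[[0,0,20],[0,0,20],[0,0,0]], rot=[[0,0,0],[0,0,0],[0,0,0]])

```text
time_s: 11.75
ee_pos: [643.0, -295.5, 249.7]
tcp_rot: [-0.459, -3.103, -0.003]
force: [1.2, -0.5, -2.8]
gripper_width: 0.585
grasp_force: 30.0
```

```bash
python3 plan.py 643.5 -296.5 208;python3 - <<'E'
from w import *
c=wcap(); cv2.imwrite("pics/w4.png",c["image"])
E
```

```text
t 11.8 pos [ 643.  -295.5  249.7] phi 73.2 tilt 0.27 delta [-1.  -0.9 41.7] F [ 1.2 -0.5 -2.8] w 55.6 gf 30.0
```

View pics/w4.png

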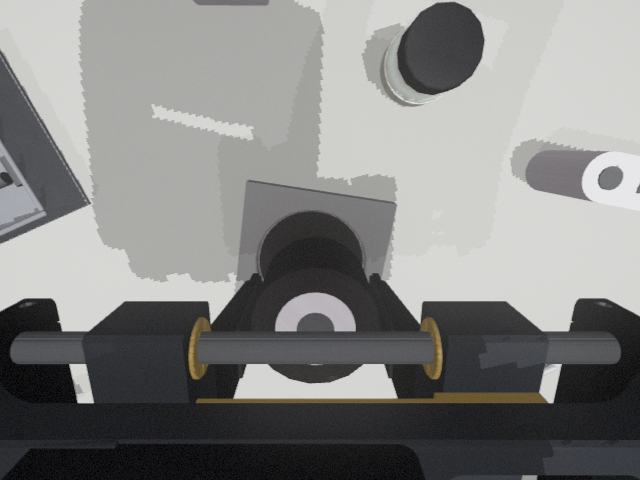

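The feed roller, hub at (315,327), is in line with its recess at about (312,252), and the jar at (440,48) is clear.

Emit:
arm_command(translation=[[-0.6,-0.6,15],[0,0,15],[0,0,8],[0,0,3],[0,0,1.5],[0,0,0],[0,0,0]], rot=[[0,0,0],[0,0,0],[0,0,0],[0,0,0],[0,0,0],[0,0,0],[0,0,0]])

```text
time_s: 12.68
ee_pos: [643.8, -297.3, 210.6]
tcp_rot: [0.461, 3.107, -0.0]
force: [0.2, 0.5, -3.0]
gripper_width: 0.582
grasp_force: 30.0
```

```bash
python3 plan.py 643.5 -296.5 207
```

```text
t 12.7 pos [ 643.8 -297.3  210.6] phi 73.1 tilt 0.04 delta [0.6 0.6 3.6] F [ 0.2  0.5 -3. ] w 55.2 gf 30.0
```

Emit:
arm_command(translation=[[0,0,1.5],[0,0,1.5],[0,0,0]], rot=[[0,0,0],[0,0,0],[0,0,0]])

```text
time_s: 13.05
ee_pos: [643.8, -297.3, 208.0]
tcp_rot: [0.461, 3.107, -0.0]
force: [-2.7, 2.1, 4.7]
gripper_width: 0.586
grasp_force: 30.0
```

Emit:
arm_command(translation=[[0,0,0],[0,0,0],[0,0,0],[0,0,0],[0,0,-20],[0,0,-40],[0,0,-40],[0,0,0]], rot=[[0,0,0],[0,0,0],[0,0,0],[0,0,0],[0,0,0],[0,0,0],[0,0,0],[0,0,0]], claw=0.1)

```text
time_s: 14.05
ee_pos: [644.1, -297.4, 312.3]
tcp_rot: [0.46, 3.101, -0.004]
force: [0.2, -0.7, -0.4]
gripper_width: 0.9
grasp_force: 0.0
```

```bash
python3 plan.py 645.9 -103.4 306 -27.6
```

```text
t 14.1 pos [ 644.1 -297.4  312.3] phi 73.1 tilt 0.4 delta [ 54.6 186.1   5.6] F [ 0.2 -0.7 -0.4] w 85.5 gf 0.0 rotz 100.7
```

Emit:
arm_command(translation=[[14,46,0],[14,47,0],[14,47,0],[12.6,46,0],[0,0,0],[0,0,0],[0,0,0],[0,0,0],[0,0,0],[0,0,0]], rot=[[0,0,0],[0,0,0],[0,0,0],[0,0,0],[0,0,9],[0,0,9],[0,0,9],[0,0,9],[0,0,9],[0,0,9]])

```text
time_s: 15.3
ee_pos: [645.4, -103.4, 307.3]
tcp_rot: [-1.828, -2.554, 0.0]
force: [0.9, 0.1, 0.9]
gripper_width: 0.9
grasp_force: 0.0
```

Emit:
arm_command(translation=[[0,0,0],[0,0,0],[0,0,0],[0,0,0],[0,0,0],[0,0,0],[0,0,0]], rot=[[0,0,9],[0,0,9],[0,0,9],[0,0,9],[0,0,9],[0,0,1.7],[0,0,0]])

```text
time_s: 16.18
ee_pos: [645.5, -103.4, 307.3]
tcp_rot: [-2.685, -1.631, 0.0]
force: [0.4, 0.4, 0.1]
gripper_width: 0.901
grasp_force: 0.0
```

```bash
python3 plan.py 645.9 -103.4 202 -27.6;python3 - <<'E'
from w import *
c=wcap(); cv2.imwrite("pics/w5.png",c["image"])
Rm=R.from_rotvec(c["rotation"]).as_matrix()
for q in([645.9,-103.4,50],[643.5,-296.5,55]):
  p=Rm.T@(np.array(q)-c["position"]); print(c["fx"]*p[0]/p[2]+c["cx"],c["fy"]*p[1]/p[2]+c["cy"])
E
```

```text
t 16.2 pos [ 645.5 -103.4  307.3] phi -27.4 tilt 0.01 delta [  0.2   0.4 105.3] F [0.4 0.4 0.1] w 85.6 gf 0.0 rotz 0.2
314.7600962462807 255.04398168312323
419.9068292136376 455.832416362555
```

View pics/w5.png

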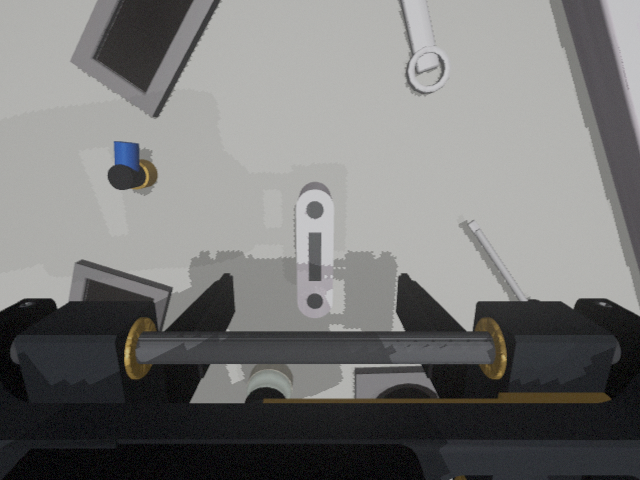

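The shoe is centred at (315,256), aligned between the fingers and with nothing near it.

Emit:
arm_command(translation=[[0,0,30],[0,0,30],[0,0,25],[0,0,15],[0,0,5],[0,0,0]], rot=[[0,0,0],[0,0,0],[0,0,0],[0,0,0],[0,0,0],[0,0,0]])

```text
time_s: 16.98
ee_pos: [645.7, -103.4, 202.6]
tcp_rot: [2.687, 1.628, 0.001]
force: [0.6, 0.5, -0.5]
gripper_width: 0.906
grasp_force: 0.0
```

Emit:
arm_command(translation=[[0,0,0],[0,0,0],[0,0,0],[0,0,0],[0,0,0],[0,0,0],[0,0,0],[0,0,0],[0,0,0]], rot=[[0,0,0],[0,0,0],[0,0,0],[0,0,0],[0,0,0],[0,0,0],[0,0,0],[0,0,0],[0,0,0]], claw=1, squeeze=40)

```text
time_s: 18.1
ee_pos: [645.6, -103.4, 202.2]
tcp_rot: [-2.687, -1.628, -0.0]
force: [-0.5, 0.1, -0.5]
gripper_width: 0.267
grasp_force: 40.0
```

Emit:
arm_command(translation=[[0,0,-15],[0,0,-35],[0,0,-40],[0,0,0]], rot=[[0,0,0],[0,0,0],[0,0,0],[0,0,0]])

```text
time_s: 18.6
ee_pos: [645.9, -103.5, 296.1]
tcp_rot: [2.684, 1.625, 0.007]
force: [0.4, -0.1, -2.8]
gripper_width: 0.272
grasp_force: 40.0
```

```bash
python3 plan.py 625.8 99.8 292 -61.9
```

```text
t 18.6 pos [ 645.9 -103.5  296.1] phi -27.6 tilt 0.34 delta [ 170.9 -112.     3.7] F [ 0.4 -0.1 -2.8] w 25.9 gf 40.0 rotz 34.3
```

Emit:
arm_command(translation=[[25,-17,0],[38,-25,0],[38,-25,0],[38,-25,0],[31.9,-20,0],[0,0,0],[0,0,10],[0,0,15],[0,0,15],[0,0,0]], rot=[[0,0,0],[0,0,0],[0,0,0],[0,0,0],[0,0,0],[0,0,8.6],[0,0,8.6],[0,0,8.6],[0,0,8.5],[0,0,0]])

```text
time_s: 19.85
ee_pos: [625.1, 99.9, 250.7]
tcp_rot: [-3.047, -0.764, 0.005]
force: [-0.8, 1.0, -2.4]
gripper_width: 0.27
grasp_force: 40.0
```

```bash
python3 plan.py 625.8 99.8 208 -61.9;python3 - <<'E'
from w import *
c=wcap(); cv2.imwrite("pics/w6.png",c["image"])
E
```

```text
t 19.9 pos [625.1  99.9 250.7] phi -61.8 tilt 0.18 delta [ 0.7  0.5 42.7] F [-0.8  1.  -2.4] w 25.7 gf 40.0 rotz 0.1
```

View pics/w6.png

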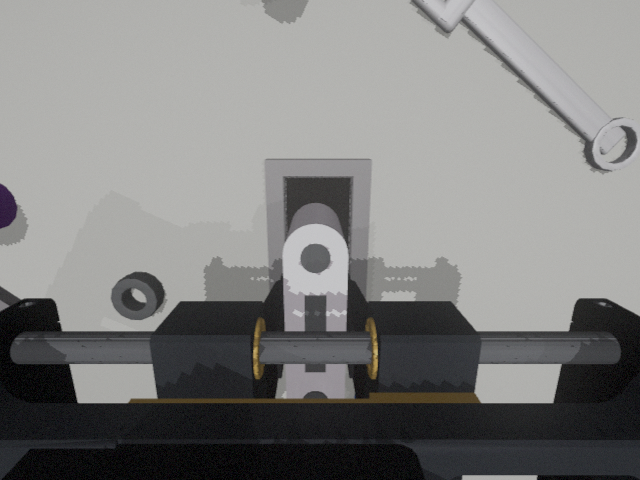

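The shoe, its visible end at (315,255), lines up with its recess, whose midline is at column 318.

Emit:
arm_command(translation=[[0.6,0.4,15],[0,0,14],[0,0,8],[0,0,3],[0,0,2],[0,0,0],[0,0,0]], rot=[[0,0,0],[0,0,0],[0,0,0],[0,0,0],[0,0,0],[0,0,0],[0,0,0]])

```text
time_s: 20.78
ee_pos: [626.2, 99.9, 210.5]
tcp_rot: [3.048, 0.763, 0.001]
force: [0.8, -0.6, -3.2]
gripper_width: 0.272
grasp_force: 40.0
```

Emit:
arm_command(translation=[[0,0,1.5],[0,0,1.5],[0,0,0]], rot=[[0,0,0],[0,0,0],[0,0,0]])

```text
time_s: 21.15
ee_pos: [626.2, 99.9, 207.2]
tcp_rot: [-3.047, -0.763, -0.0]
force: [-0.7, 0.6, -1.7]
gripper_width: 0.275
grasp_force: 40.0
```

Emit:
arm_command(translation=[[0,0,0.7],[0,0,0]], rot=[[0,0,0],[0,0,0]])

```text
time_s: 21.4
ee_pos: [626.2, 99.9, 207.2]
tcp_rot: [-3.048, -0.763, -0.0]
force: [-2.1, 0.6, 5.3]
gripper_width: 0.272
grasp_force: 40.0
```

Emit:
arm_command(translation=[[0,0,0],[0,0,0],[0,0,0],[0,0,0],[0,0,0],[0,0,-20],[0,0,-40],[0,0,-40],[0,0,0],[0,0,0]], rot=[[0,0,0],[0,0,0],[0,0,0],[0,0,0],[0,0,0],[0,0,0],[0,0,0],[0,0,0],[0,0,0],[0,0,0]], claw=0.1)

```text
time_s: 22.65
ee_pos: [625.9, 99.8, 306.9]
tcp_rot: [-3.048, -0.763, -0.001]
force: [0.2, -0.5, -0.4]
gripper_width: 0.899
grasp_force: 0.0
```

```bash
python3 plan.py 457.5 -286.8 306 -107.2
```

```text
t 22.6 pos [625.9  99.8 306.9] phi -61.9 tilt 0.02 delta [-330.7  261.7    0.8] F [ 0.2 -0.5 -0.4] w 85.4 gf 0.0 rotz 45.3
```

Emit:
arm_command(translation=[[-30,23.7,0],[-43,34,0],[-43,34,0],[-43,34,0],[-43,34,0],[-43,34,0],[-43,34,0],[-42.7,34,0],[0,0,0],[0,0,0]], rot=[[0,0,0],[0,0,0],[0,0,0],[0,0,0],[0,0,0],[0,0,0],[0,0,0],[0,0,0],[0,0,9],[0,0,9]])

```text
time_s: 23.9
ee_pos: [457.2, -287.5, 305.4]
tcp_rot: [-3.129, -0.266, 0.003]
force: [-0.1, 0.2, 0.4]
gripper_width: 0.901
grasp_force: 0.0
```

Emit:
arm_command(translation=[[0,0,0],[0,0,0],[0,0,0],[0,0,0],[0,0,0]], rot=[[0,0,9],[0,0,9],[0,0,9.3],[0,0,0],[0,0,0]])

```text
time_s: 24.52
ee_pos: [457.7, -286.8, 306.0]
tcp_rot: [-3.107, 0.464, 0.001]
force: [-0.4, 0.2, -0.6]
gripper_width: 0.9
grasp_force: 0.0
```

```bash
python3 plan.py 457.5 -286.8 202 -107.2;python3 - <<'E'
from w import *
c=wcap(); cv2.imwrite("pics/w7.png",c["image"])
Rm=R.from_rotvec(c["rotation"]).as_matrix()
for q in([457.5,-286.8,50],):
  p=Rm.T@(np.array(q)-c["position"]); print(c["fx"]*p[0]/p[2]+c["cx"],c["fy"]*p[1]/p[2]+c["cy"])
E
```

```text
t 24.5 pos [ 457.7 -286.8  306. ] phi -107.0 tilt 0.06 delta [-1.00e-01  1.00e-01  1.04e+02] F [-0.4  0.2 -0.6] w 85.5 gf 0.0 rotz 0.2
315.3673844513591 256.3765339954242
```

View pics/w7.png

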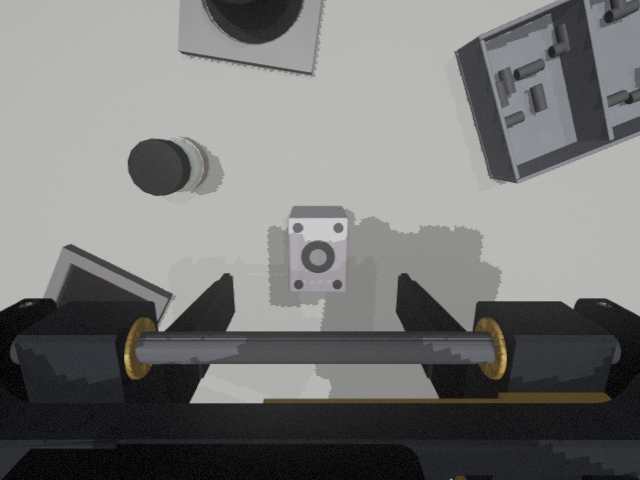

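The air cylinder's centre is at (318,256), squarely between the fingers, with the jar at (160,167) clear.

Emit:
arm_command(translation=[[0,0,30],[0,0,30],[0,0,25],[0,0,14],[0,0,5],[0,0,0]], rot=[[0,0,0],[0,0,0],[0,0,0],[0,0,0],[0,0,0],[0,0,0]])

```text
time_s: 25.32
ee_pos: [457.9, -286.9, 202.8]
tcp_rot: [3.106, -0.469, 0.0]
force: [-0.1, -0.4, 0.2]
gripper_width: 0.898
grasp_force: 0.0
```

Emit:
arm_command(translation=[[0,0,0],[0,0,0],[0,0,0],[0,0,0],[0,0,0],[0,0,0],[0,0,0],[0,0,0]], rot=[[0,0,0],[0,0,0],[0,0,0],[0,0,0],[0,0,0],[0,0,0],[0,0,0],[0,0,0]], claw=1)

```text
time_s: 26.32
ee_pos: [457.8, -286.9, 202.6]
tcp_rot: [3.106, -0.469, 0.0]
force: [-0.5, -1.4, 1.5]
gripper_width: 0.442
grasp_force: 40.0
```

Emit:
arm_command(translation=[[0,0,-15],[0,0,-35],[0,0,-40],[0,0,0]], rot=[[0,0,0],[0,0,0],[0,0,0],[0,0,0]])

```text
time_s: 26.82
ee_pos: [457.9, -286.7, 295.3]
tcp_rot: [3.104, -0.469, 0.007]
force: [-0.2, -0.4, -3.5]
gripper_width: 0.441
grasp_force: 40.0
```

```bash
python3 plan.py 452.3 -88.4 292 -46.6
```

```text
t 26.8 pos [ 457.9 -286.7  295.3] phi -107.2 tilt 0.28 delta [ -64.  -187.8    2.7] F [-0.2 -0.4 -3.5] w 41.9 gf 40.0 rotz -60.6
```

Emit:
arm_command(translation=[[-10,-28,0],[-14,-40,0],[-14,-40,0],[-14,-40,0],[-12,-39.8,0],[0,0,0],[0,0,0],[0,0,0],[0,0,0],[0,0,0]], rot=[[0,0,0],[0,0,0],[0,0,0],[0,0,0],[0,0,0],[0,0,-8.6],[0,0,-8.6],[0,0,-8.6],[0,0,-8.6],[0,0,-8.6]])

```text
time_s: 28.08
ee_pos: [451.8, -88.3, 291.6]
tcp_rot: [-3.059, -0.709, 0.002]
force: [-0.5, -0.2, -3.3]
gripper_width: 0.441
grasp_force: 40.0
```

Emit:
arm_command(translation=[[0,0,20],[0,0,20],[0,0,0],[0,0,0]], rot=[[0,0,-8.6],[0,0,-9],[0,0,0],[0,0,0]])

```text
time_s: 28.58
ee_pos: [452.2, -88.4, 252.6]
tcp_rot: [-2.92, -1.157, 0.0]
force: [-0.2, 0.5, -2.5]
gripper_width: 0.443
grasp_force: 40.0
```

```bash
python3 plan.py 452.3 -88.4 208 -46.6;python3 - <<'E'
from w import *
c=wcap(); cv2.imwrite("pics/w8.png",c["image"])
E
```

```text
t 28.6 pos [452.2 -88.4 252.6] phi -46.8 tilt 0.03 delta [ 0.1  0.1 44.6] F [-0.2  0.5 -2.5] w 42.1 gf 40.0 rotz -0.2
```

View pics/w8.png

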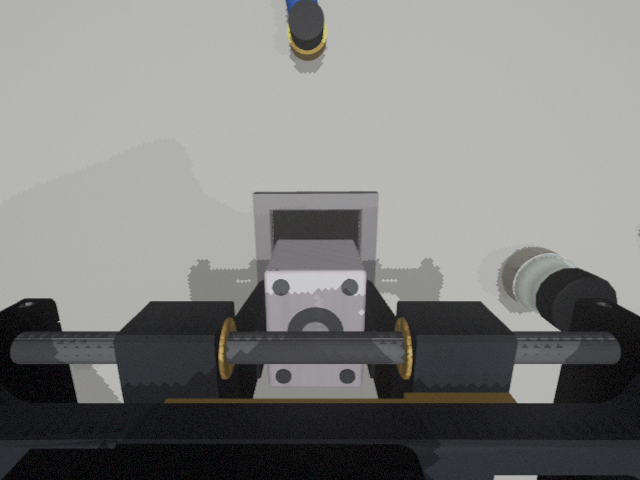

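The block, front edge at row 268 and columns 265–366, is square over its recess (columns 270–360). The jar at (575,300) is about 40 mm beyond the gripper's reach, and the body stays above it.

Emit:
arm_command(translation=[[0,0,15],[0,0,15],[0,0,8],[0,0,3],[0,0,2],[0,0,0],[0,0,0]], rot=[[0,0,0],[0,0,0],[0,0,0],[0,0,0],[0,0,0],[0,0,0],[0,0,0]])

```text
time_s: 29.5
ee_pos: [452.2, -88.5, 209.8]
tcp_rot: [2.919, 1.162, 0.001]
force: [-0.6, 0.5, -2.4]
gripper_width: 0.439
grasp_force: 40.0
```

Emit:
arm_command(translation=[[0,0,1.2],[0,0,0]], rot=[[0,0,0],[0,0,0]])

```text
time_s: 29.75
ee_pos: [452.1, -88.5, 208.3]
tcp_rot: [-2.919, -1.162, -0.0]
force: [-0.5, -0.5, -4.1]
gripper_width: 0.437
grasp_force: 40.0
```

Emit:
arm_command(translation=[[0,0,1],[0,0,0.5],[0,0,0]], rot=[[0,0,0],[0,0,0],[0,0,0]])

```text
time_s: 30.12
ee_pos: [452.1, -88.4, 207.5]
tcp_rot: [2.919, 1.162, 0.001]
force: [-2.6, 2.0, 11.9]
gripper_width: 0.441
grasp_force: 40.0
```

Emit:
arm_command(translation=[[0,0,0],[0,0,0],[0,0,0],[0,0,0],[0,0,0],[0,0,-20],[0,0,-40],[0,0,-50],[0,0,-50],[0,0,-40]], rot=[[0,0,0],[0,0,0],[0,0,0],[0,0,0],[0,0,0],[0,0,0],[0,0,0],[0,0,0],[0,0,0],[0,0,0]], claw=0.1)

```text
time_s: 31.38
ee_pos: [451.8, -88.4, 408.9]
tcp_rot: [2.918, 1.162, 0.002]
force: [-0.8, 0.6, -0.4]
gripper_width: 0.901
grasp_force: 0.0
```

```bash
python3 plan.py 452 250 410
```

```text
t 31.4 pos [451.8 -88.4 408.9] phi -46.6 tilt 0.08 delta [ 232.6 -245.7   -1.2] F [-0.8  0.6 -0.4] w 85.6 gf 0.0
```

Emit:
arm_command(translation=[[23,-25,0],[46,-49,0],[46,-49,0],[46,-49,0],[46,-49,0],[26,-25,0],[10,-54,0],[10,-54,0],[10,-54,0],[10,-54,0]], rot=[[0,0,0],[0,0,0],[0,0,0],[0,0,0],[0,0,0],[0,0,0],[0,0,0],[0,0,0],[0,0,0],[0,0,0]])

```text
time_s: 32.62
ee_pos: [331.8, 417.3, 406.9]
tcp_rot: [-2.919, -1.162, -0.0]
force: [1.0, 1.1, -0.9]
gripper_width: 0.901
grasp_force: 0.0
```

Emit:
arm_command(translation=[[10,-54,0],[0,0,0],[0,0,0]], rot=[[0,0,0],[0,0,0],[0,0,0]])

```text
time_s: 33.0
ee_pos: [303.1, 461.8, 406.6]
tcp_rot: [2.918, 1.163, -0.001]
force: [-0.9, 0.1, 0.6]
gripper_width: 0.899
grasp_force: 0.0
```

Run:
```python
from h import *
c=robot.capture("top"); im=c["image"]; np.save("top1.npy",c,allow_pickle=True)
g=cv2.cvtColor(im,cv2.COLOR_BGR2GRAY)
P={"feed":(643.5,-296.5,18),"press":(464.4,299.6,13),"shoe":(625.8,99.8,28),"air":(452.3,-88.4,18)}
Rm=R.from_rotvec(c["rotation"]).as_matrix()
for n,(x,y,r) in P.items():
    p=Rm.T@(np.array([x,y,55])-c["position"]); u,v=[int(round(t)) for t in(c["fx"]*p[0]/p[2]+c["cx"],c["fy"]*p[1]/p[2]+c["cy"])]
    t=cv2.resize(g[v-r:v+r,u-r:u+r],None,fx=8,fy=8,interpolation=cv2.INTER_CUBIC)
    q=max(cv2.findContours((t>133).astype(np.uint8),0,1)[0],key=cv2.contourArea)[:,0]
    w=np.array([ray(c,a,b,55)[:2] for a,b in (q+.5)/8-.5+[u-r,v-r]],np.float32)
    k=cv2.minAreaRect(w); print(n,np.round(k[0],1),np.subtract(k[0],(x,y)).round(1),np.round(k[1],1),round(k[2],1))
x=cv2.resize(im[150:350,150:480],(792,480),interpolation=cv2.INTER_CUBIC); cv2.imwrite("pics/crop2.png",cv2.convertScaleAbs(x,alpha=1.3))
```

```text
feed [ 644.5 -296. ] [1.  0.5] [29.2 29. ] 0.2
press [465.3 299.4] [ 0.9 -0.2] [28.9 24.7] 58.9
shoe [625.5 100.3] [-0.3  0.5] [92.3 23.3] 28.1
air [452.3 -88.1] [0.  0.3] [52.1 38.8] 43.5
```

View pics/crop2.png

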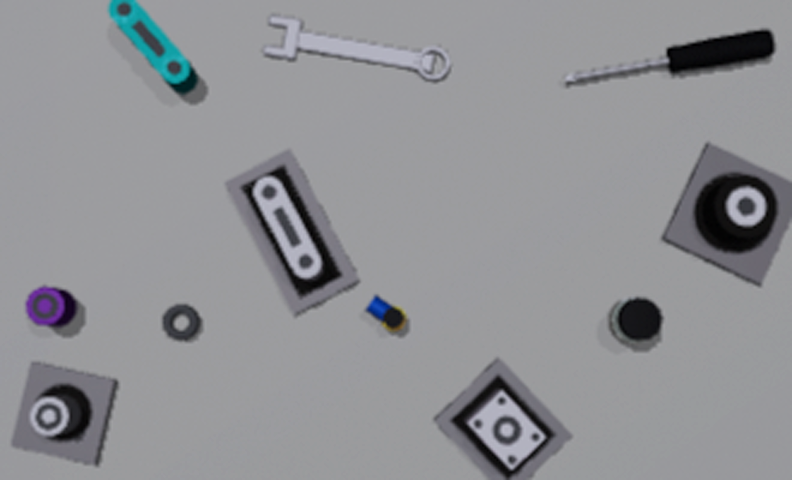

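All four parts sit in their nests, within about 1 mm of centre and aligned. The jar at (637,320) in the crop hasn't moved, and neither have the look-alikes.

```bash
python3 -c "from bench import robot; print(robot.close_job())"
```

```text
the job is handed in; nothing more can be done
None
```

All four parts are seated in their matching nests, about 1 mm from centre by the top camera, with the shoe and air cylinder lined up and the grease jar not moved; I handed the job in at about 33 s of the 120 s, and the judge returned no verdict.

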